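# Pack flanged hubs head to tail

### The arm

A 6-joint arm with a two-finger parallel gripper is mounted at the origin on a cart in front of the work surface, level with it; the furniture and walls round the work are solid. World frame = base frame: x ahead of the robot, y to its left, z up, the work surface at z = 0. Lengths are in m, angles in rad, forces in N, time in s.
With the tool pointing down it reaches from about 0.35 to 0.775 m from the base axis. Payload 7.3 kg.
Tool frame: the origin (TCP) lies midway between the tips of the shut fingers; the grasp point (between the pads) lies 19 mm behind it (robot.grip_depth is the z of the grasp point in the tool frame, in m); z points along the fingers, y is the line along which they close (so a half turn about z gives the same grasp; the last joint's range is limited). The gripper opens to 92 mm and grips with 3 to 60 N. Pads are 19 mm wide; open, the fingers measure 130 mm over their backs; the gripper's body (75 mm by 190 mm) begins 47 mm behind the grasp point.
Start: joints at [1.132, 0.342, 1.524, -0, 1.275, -0.146], TCP at [0.152, 0.503, 0.227] pointing down, gripper open.
Joint ranges: [-2.53, 2.53], [-0.77, 2.02], [0.04, 2.7], [-1, 4.14], [0.28, 2.66], [-3.11, 3.11]. Speed limits (rad/s): [2.57, 2.57, 3.14, 3.14, 3.14, 3.14].

### API

Orientations are given as [roll, pitch, yaw] about the fixed x, y, z axes, in that order (R = Rz(yaw) Ry(pitch) Rx(roll)).
In Python, from cell import robot, viewer gives the robot as it stands.
- The arm moves only by the tool step_arm, never from a script. Its argument "increments" is a list of rows, each an object with "delta_pos": the shift along the tool's x, y, z in cm, a list of three; "dr": the turn, a rotation vector about the tool's x, y, z in degrees, a list of three; "fingers": the closure, from -1 (fully open) to 1 (shut), so that 0 is half open. In form: [{"delta_pos": [tx, ty, tz], "dr": [wx, wy, wz], "fingers": fingers}, ...]. A call has exactly 5 rows; each row is the pose to reach, as a shift and turn from the pose commanded when the call began, along the tool's axes at that moment; what a row does not reach only later rows make up. A row lasts 1/8 s, in which the tool goes at most 62.5 mm and 10.7 degrees, less where a joint would pass 70% of its speed; a pose out of reach is approached as far as the arm can. A call with a gripper value outside its range is refused whole. The fingers move at their own pace and stop on an object; "newtons" is the grip in N (left out, the last holds). Time passes only in rows, so rows that repeat a pose let the fingers close, or fill a call up. It gives the time, the measured TCP pose, the force, the opening and the grip force at its end, in the units of the state.
- robot.observe(): the state, without advancing time (a new reading comes with each control period).
- viewer.read_camera(name): name is "scene" or "top" or "wrist"; returns the picture (480x640x3 uint8, red, green, blue); there is no depth.
- viewer.camera_params(name): a dict with "K" (3x3 intrinsics, pixels), "T" (4x4, takes a point from camera to world coordinates). Camera axes: x right, y down, z forward; pixel columns grow to the right and rows downward; lengths in m; the calibration is good to about 2 mm. A picture is of the moment at which its call begins: read the wrist's pose just before it. camera_params takes no time and is no camera call; for the wrist camera it gives the pose at the moment of the call.
- robot.hand_in(): hands the job in; it is judged then, once.
The state is a dict: "time": time; "qpos": joint angles; "qvel": joint speeds; "joint_efforts": joint torques, N m; "tool_pos": TCP position; "tool_rot": TCP orientation; "contact_force": force on the tool from outside, world axes, zero at the start; "torque": the same for the moment, N m; "opening": finger opening in m; "grip_force": force on a finger pad.
Only numpy, scipy, OpenCV 4.12 (cv2) and the standard library are available. Lean on these libraries where they do the work, as an engineer would, in place of code of your own. Each camera call takes 0.05 s, during which the arm holds its last target. There are 200 camera calls.

### The job

Pack the three loose flanged hubs into the tray in one straight row with the one already standing at the end wall, alternately hub up and hub down, each keeping the way up it has now, so that every flange laps over or under the next one and all stand level on the tray's floor. Then push the sliding stop up against the row until the parts touch one another, the end wall and the stop with no gaps left, without knocking any of them over or disturbing the other things.

Things in the scene. Friction and masses are not known exactly. Their poses are not given: they have to be found in the camera images.
- tray: grey packing tray, fixed, 100 x 312 mm. Origin on the bench at mid-width; y along the row, x across, z up. Floor at z = 8 mm. End wall at +y: inner face at y = 140 mm, 58 mm tall. Side rails: inner faces at x = -37 and 37 mm, tops at z = 18 mm. Stop at the -y end. A tight row (up, down, up, down from the wall) has axes 53 mm apart (33 + 20) and is 225 mm long
- stop (a joint): travel (m) of the steel sliding stop, an upright plate 70 mm wide, 12 mm thick, top 61 mm above the bench, toward the end wall (tray +y). At 0 its inner face is at tray y = -125 mm; against a tight row it reads about 0.040; range 0 to 0.075. Stiff (2 N), no spring, stays where left; push it on its outer face
- stop_face (a point): middle of the stop's inner face (toward the parts), 34 mm above the bench; moves with the stop. The outer face is 12 mm farther to tray -y; a low foot (top 19 mm above the bench) sticks out 10 mm beyond that
- hub_first: turned aluminium flanged hub like a hat: round flange 66 mm across, 12 mm thick; round hub 40 mm across standing 36 mm out of it; 48 mm high in all, about 0.2 kg. It already stands in the tray at the end wall, hub up (flange on the tray's floor). Origin at the centre of its underside (the flange face), z up
- hub_up: turned aluminium flanged hub like a hat: round flange 66 mm across, 12 mm thick; round hub 40 mm across standing 36 mm out of it; 48 mm high in all, about 0.2 kg. It stands on the bench hub up, flange on the bench; it can be gripped by its hub. Origin at the centre of its underside (the flange face), z up
- hub_down_1: turned aluminium flanged hub like a hat: round flange 66 mm across, 12 mm thick; round hub 40 mm across standing 36 mm out of it; 48 mm high in all, about 0.2 kg. It stands on the bench upside down: on its hub, with the flange on top (36 to 48 mm above its foot); it can be gripped by the flange's rim. Origin at the centre of its underside (the hub's end), z up. Interchangeable with the other such part
- hub_down_2: turned aluminium flanged hub like a hat: round flange 66 mm across, 12 mm thick; round hub 40 mm across standing 36 mm out of it; 48 mm high in all, about 0.2 kg. It stands on the bench upside down: on its hub, with the flange on top (36 to 48 mm above its foot); it can be gripped by the flange's rim. Origin at the centre of its underside (the hub's end), z up. Interchangeable with the other such part
- rotation_stage: a dark motorised wheel on a post at the right of the work, fixed and 215 mm tall, in the way of low moves. As seen in world axes the wheel stands 0.09 m nearer in x and 0.12 m to -y of this origin; a thin rod at 0.1 m height runs from the wheel over this origin to 0.16 m in +x and 0.21 m in +y of it
- tape_roll: a dark roll of tape, 58 mm across, 19 mm high, a bystander; origin at the centre of its underside
- small_carton: a brown carton 59 x 121 x 36 mm, a bystander; origin at the centre of its underside
- bottle: a brown dropper bottle with a white cap, 32 mm across, 70 mm high, a bystander; origin at the centre of its underside

How it is judged:
By the outcome, as a careful person would: the job done as asked, in the order asked, and still so for the second after the job is handed in, with the robot touching nothing.
It also fails if it takes over 72 s, if anything falls off the work surface, if the arm or the gripper's body presses on something with over 40 N, if the wrist force passes 120 N, or if a joint passes its speed limit or range.

## Working session

There is one attempt and no reset: what is moved stays moved. The work goes in short steps, Python scripts to look and compute and a tool call to move; the robot and the scene stay as the last step left them, time stands still between calls to the robot, and variables do not carry over. Pictures are saved under pics/ and viewed, at most 10 in all, crops included, and the job is handed in when it is done.

Besides the shell and the picture viewer there is one more tool, called as a command line: name --argument value ..., lists and objects as JSON in quotes. step_arm: Moves the arm, as the interface text tells. Its arguments: {"type":"object","properties":{"increments":{"type":"array"},"newtons":{"type":"number"}},"required":["increments"]}

```bash
mkdir -p pics; ls; python3 - <<'E'
from cell import robot, viewer
import cv2, numpy as np
print(robot.observe())
for n in ["scene","top"]:
    im=viewer.read_camera(n); cv2.imwrite(f"pics/{n}0.png",im[:,:,::-1]); p=viewer.camera_params(n); print(n,np.round(p["K"],2).tolist(),np.round(p["T"],4).tolist())
E
```

```text
pics
{'time': 0.0, 'qpos': array([ 1.13203112e+00,  3.42699816e-01,  1.52500601e+00, -1.35142998e-05,
        1.27541688e+00, -1.45999426e-01]), 'qvel': array([-0.00049025,  0.00052421, -0.00073081, -0.00062862, -0.00014248,
       -0.00046654]), 'joint_efforts': array([ 8.24990402e-04, -4.31253183e+01, -2.44219369e+01,  7.18711456e-02,
        5.60132798e-02, -1.25544102e-04]), 'tool_pos': array([0.15132258, 0.50229214, 0.2260607 ]), 'tool_rot': array([-3.14007700e+00, -2.09808771e-04,  2.84883066e+00]), 'contact_force': array([ 0.05231359, -0.08937526,  0.32891579]), 'torque': array([-0.02487002, -0.01473627, -0.04359496]), 'grip_force': 0.0, 'opening': 0.09185530625317803}
scene [[541.78, 0.0, 316.95], [0.0, 541.78, 233.71], [0.0, 0.0, 1.0]] [[0.8623, -0.3619, 0.3543, 0.1636], [-0.5065, -0.6114, 0.608, -0.6264], [-0.0034, -0.7037, -0.7105, 0.8576], [0.0, 0.0, 0.0, 1.0]]
top [[573.6, 0.0, 315.22], [0.0, 573.6, 244.47], [0.0, 0.0, 1.0]] [[-0.0081, -0.994, 0.1087, 0.3974], [-0.9997, 0.0054, -0.0246, 0.0759], [0.0239, -0.1088, -0.9938, 1.3862], [0.0, 0.0, 0.0, 1.0]]
```

View pics/scene0.png

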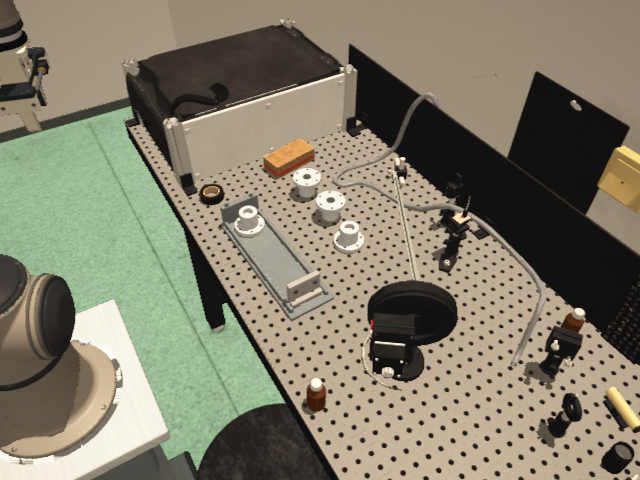

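View pics/top0.png

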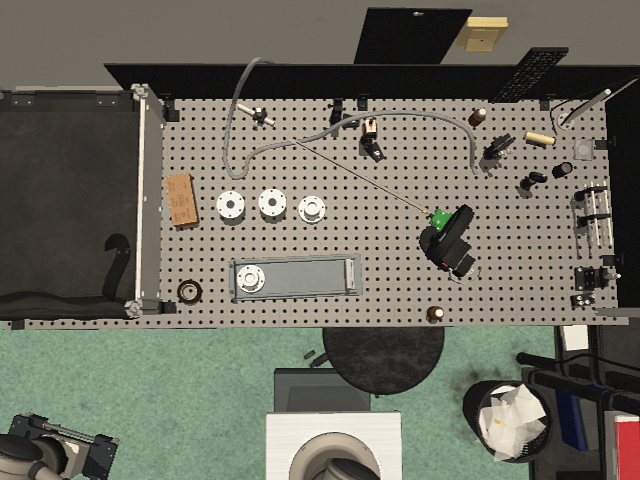

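The scene view shows the tray with hub_first near pixel (248,222), and the stop near (303,288). The three loose hubs are at (307,182), (330,206) and (349,235). In the top view they are at (231,204), (272,202) and (312,209), with the tray running from (232,278) to (360,275). The rod passes up and right of the hubs.

```bash
cat > h.py <<'E'
import numpy as np, cv2
from cell import robot, viewer
def cam(n):
    p=viewer.camera_params(n); return np.array(p["K"]),np.array(p["T"])
def ray(c,uv):
    K,T=c; d=T[:3,:3]@np.linalg.solve(K,[uv[0],uv[1],1.]); return T[:3,3],d
def onplane(c,uv,z):
    o,d=ray(c,uv); return o+d*(z-o[2])/d[2]
def proj(c,p):
    K,T=c; q=K@(T[:3,:3].T@(np.asarray(p)-T[:3,3])); return q[:2]/q[2]
def tri(a,ua,b,ub):
    o1,d1=ray(a,ua);o2,d2=ray(b,ub)
    s=np.linalg.lstsq(np.c_[d1,-d2],o2-o1,rcond=None)[0]
    p,q=o1+s[0]*d1,o2+s[1]*d2
    return (p+q)/2,np.linalg.norm(p-q)
E
python3 - <<'E'
from h import *
t=cv2.imread("pics/top0.png");s=cv2.imread("pics/scene0.png")
T=cam("top");S=cam("scene")
for n,im,(x0,y0,x1,y1) in [("top",t,(200,180,375,310)),("scene",s,(210,160,380,320))]:
    h=cv2.cvtColor(im,cv2.COLOR_BGR2HSV)
    m=((h[...,2]>195)&(h[...,1]<60)).astype(np.uint8)
    m[:y0]=0;m[y1:]=0;m[:,:x0]=0;m[:,x1:]=0
    m=cv2.morphologyEx(m,cv2.MORPH_CLOSE,np.ones((3,3)))
    for c in cv2.findContours(m,cv2.RETR_EXTERNAL,cv2.CHAIN_APPROX_NONE)[0]:
        if cv2.contourArea(c)>60: 
            r=cv2.minAreaRect(c); print(n,np.round(r[0],1),np.round(r[1],1),round(r[2]), np.round(onplane(T if n=="top" else S,r[0],.048),3))
a=cv2.resize(t[180:310,150:375],None,fx=3.4,fy=3.4,interpolation=cv2.INTER_CUBIC)
cv2.imwrite("pics/a.png",a)
b=cv2.resize(s[130:320,180:390],None,fx=3.1,fy=3.1,interpolation=cv2.INTER_CUBIC)
cv2.imwrite("pics/b.png",b)
E
```

```text
top [250.5 278. ] [26. 27.] 90 [0.466 0.194 0.048]
top [350. 273.] [28.3  6.7] 87 [ 0.476 -0.038  0.048]
top [311.  208.5] [25. 26.] 90 [0.629 0.052 0.048]
top [229.5 204. ] [26. 27.] 90 [0.641 0.244 0.048]
top [271.5 202. ] [26. 27.] 90 [0.645 0.145 0.048]
scene [306.2 295.9] [ 3.6 32.6] 63 [ 0.466 -0.066  0.048]
scene [303.  278.5] [ 4.5 34.4] 63 [ 0.482 -0.025  0.048]
scene [350.  236.2] [29.3 30. ] 32 [0.623 0.025 0.048]
scene [249.  219.5] [27. 30.] 90 [0.463 0.179 0.048]
scene [330.  199.5] [19. 30.] 90 [0.647 0.145 0.048]
scene [306.5 176.5] [17. 29.] 90 [0.642 0.242 0.048]
```

View pics/a.png

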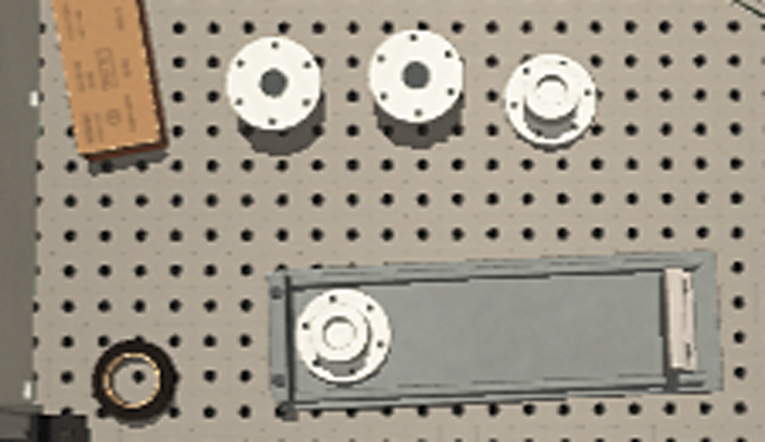

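View pics/b.png

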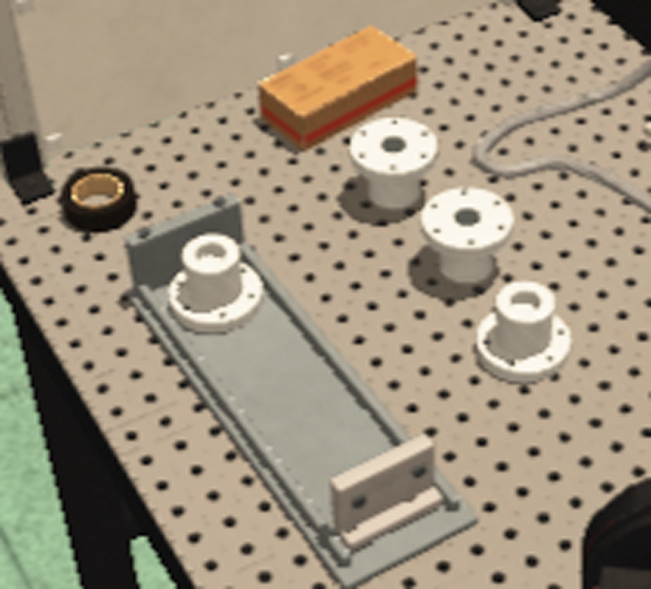

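The two views agree on the loose hubs, both with the flange top at z = 0.048. The down hubs are at about (0.641,0.244) and (0.645,0.145), and hub_up is near (0.628,0.053). Next I move above the work for a wrist view.

step_arm --increments '[{"delta_pos": [-18.8, -17.3, -7], "dr": [0, 0, 50], "fingers": -1}, {"delta_pos": [-18.8, -17.3, -7], "dr": [0, 0, 50], "fingers": -1}, {"delta_pos": [-18.8, -17.3, -7], "dr": [0, 0, 50], "fingers": -1}, {"delta_pos": [-18.8, -17.3, -7], "dr": [0, 0, 50], "fingers": -1}, {"delta_pos": [-18.8, -17.3, -7], "dr": [0, 0, 50], "fingers": -1}]'

```text
time: 0.72
tool_pos: [0.2831, 0.2804, 0.2976]
tool_rot: [3.14, 0.0, 1.967]
contact_force: [-0.6, 0.1, 0.2]
opening: 0.0918
grip_force: 0.0
```

```bash
cat >> h.py <<'E'
def go(x,y,z,yaw_deg):
    "tool-frame shift (cm) and turn (deg) from the measured pose to a tool-down TCP pose"
    from scipy.spatial.transform import Rotation as Ro
    o=robot.observe(); R=Ro.from_euler('xyz',o["tool_rot"]); G=Ro.from_euler('xyz',[np.pi,0,np.radians(yaw_deg)])
    print("at",np.round(o["tool_pos"],4),np.round(np.degrees(o["tool_rot"]),2),"t",round(o["time"],2),"q6",round(o["qpos"][5],2))
    print("delta_pos",np.round(R.inv().apply(np.array([x,y,z])-o["tool_pos"])*100,2),"dr",np.round((R.inv()*G).as_rotvec(degrees=True),1))
E
python3 -c "
from h import *
go(.55,.12,.36,92)
o=robot.observe();T=cam('wrist')[1]; print(np.round(cam('wrist')[0],1).tolist(),np.round(T,3).tolist())"
```

```text
at [0.2831 0.2804 0.2976] [1.7990e+02 2.0000e-02 1.1272e+02] t 0.72 q6 0.19
delta_pos [-25.11  18.44  -6.2 ] dr [ 0.1 -0.  20.7]
[[415.3, 0.0, 324.3], [0.0, 415.3, 243.7], [0.0, 0.0, 1.0]] [[0.922, 0.374, 0.098, 0.256], [0.386, -0.894, -0.227, 0.341], [0.003, 0.247, -0.969, 0.455], [0.0, 0.0, 0.0, 1.0]]
```

step_arm --increments '[{"delta_pos": [-24.2, 18.8, 4.8], "dr": [0, 0, 20.7], "fingers": -1}, {"delta_pos": [-24.2, 18.8, 4.8], "dr": [0, 0, 20.7], "fingers": -1}, {"delta_pos": [-24.2, 18.8, 4.8], "dr": [0, 0, 20.7], "fingers": -1}, {"delta_pos": [-24.2, 18.8, 4.8], "dr": [0, 0, 20.7], "fingers": -1}, {"delta_pos": [-24.2, 18.8, 4.8], "dr": [0, 0, 20.7], "fingers": -1}]'

```text
time: 1.35
tool_pos: [0.5513, 0.1332, 0.248]
tool_rot: [-3.141, -0.0, 1.614]
contact_force: [1.4, 0.6, -0.8]
opening: 0.0922
grip_force: 0.0
```

```bash
python3 - <<'E'
from h import *
np.save("c1.npy",np.array(cam("wrist"),dtype=object),allow_pickle=True)
im=viewer.read_camera("wrist");cv2.imwrite("pics/w1.png",im[:,:,::-1])
o=robot.observe();print(o["tool_pos"],o["time"],np.abs(o["qvel"]).max())
E
```

```text
[0.55613189 0.1290299  0.24531071] 1.4 0.13856525916789117
```

View pics/w1.png

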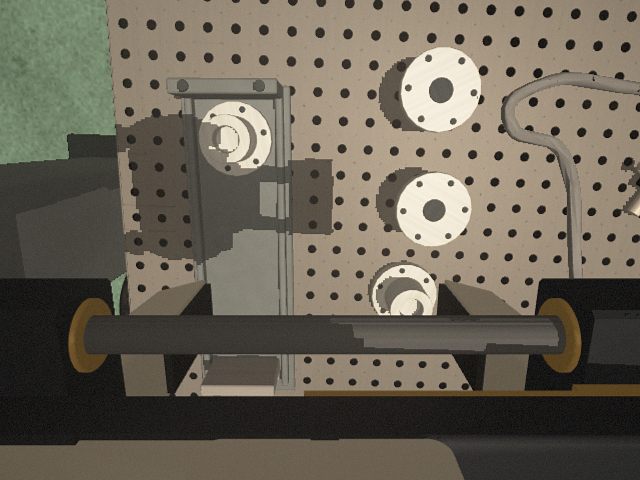

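The wrist view shows the down hubs at (441,90) and (434,209), and hub_up's flange at about (404,293), partly hidden. The tray's end wall is at row 85, hub_first at (235,138), and the rails at columns 190 and 283. I take a second place nearer hub_up and the stop.

```bash
python3 - <<'E'
from h import *
import pickle
c=cam("wrist");im=viewer.read_camera("wrist");cv2.imwrite("pics/w2.png",im[:,:,::-1]);pickle.dump(c,open("w2.pkl","wb"))
go(.55,0.0,.25,92)
E
```

```text
at [0.553  0.131  0.2456] [-1.7984e+02  8.0000e-02  9.2270e+01] t 1.45 q6 0.06
delta_pos [-13.07  -0.82  -0.42] dr [-0.2  0.1  0.3]
```

step_arm --increments '[{"delta_pos": [-6, -0.5, 0], "dr": [0, 0, 0], "fingers": -1}, {"delta_pos": [-13, -0.5, 0], "dr": [0, 0, 0], "fingers": -1}, {"delta_pos": [-13, -0.5, 0], "dr": [0, 0, 0], "fingers": -1}, {"delta_pos": [-13, -0.5, 0], "dr": [0, 0, 0], "fingers": -1}, {"delta_pos": [-13, -0.5, 0], "dr": [0, 0, 0], "fingers": -1}]'

```text
time: 2.08
tool_pos: [0.5503, 0.006, 0.2487]
tool_rot: [-3.142, -0.001, 1.616]
contact_force: [-0.2, 0.5, -0.3]
opening: 0.0919
grip_force: 0.0
```

```bash
python3 - <<'E'
from h import *
import pickle
c=cam("wrist");im=viewer.read_camera("wrist");cv2.imwrite("pics/w3.png",im[:,:,::-1]);pickle.dump(c,open("w3.pkl","wb"))
go(.55,0.0,.25,92)
for n in ["w2","w3"]:
    im=cv2.imread(f"pics/{n}.png");c=pickle.load(open(n+".pkl","rb"))
    h=cv2.cvtColor(im,cv2.COLOR_BGR2HSV)
    m=((h[...,2]>190)&(h[...,1]<45)).astype(np.uint8)
    m=cv2.morphologyEx(m,cv2.MORPH_CLOSE,np.ones((9,9)))
    for k in cv2.findContours(m,cv2.RETR_EXTERNAL,cv2.CHAIN_APPROX_NONE)[0]:
        if cv2.contourArea(k)>1200:
            e=cv2.fitEllipse(cv2.convexHull(k)); print(n,np.round(e[0],1),np.round(e[1],1),cv2.contourArea(k),"z48",np.round(onplane(c,e[0],.048),4)[:2],"z12",np.round(onplane(c,e[0],.012),4)[:2])
E
```

```text
at [0.5504 0.006  0.2488] [ 1.800e+02 -3.000e-02  9.264e+01] t 2.12 q6 -0.17
delta_pos [-0.6  -0.06 -0.12] dr [ 0.  -0.   0.6]
w2 [400.8 291.8] [63.2 64.9] 2761.5 z48 [0.6277 0.0619] z12 [0.6353 0.0484]
w2 [429.1 203.6] [72.2 76.8] 4254.5 z48 [0.6452 0.1435] z12 [0.6545 0.1382]
w2 [232.2 127.8] [57.  78.6] 2818.5 z48 [0.4768 0.1996] z12 [0.4691 0.2   ]
w2 [435.6  81.6] [79.1 87. ] 5292.0 z48 [0.6402 0.2418] z12 [0.6491 0.2465]
w3 [417.1 167.4] [67.4 71.3] 3678.5 z48 [0.6265 0.0514] z12 [0.6346 0.0494]
w3 [452.   51.7] [79.7 88.8] 5445.5 z48 [0.6452 0.1432] z12 [0.6551 0.1504]
```

View pics/w3.png

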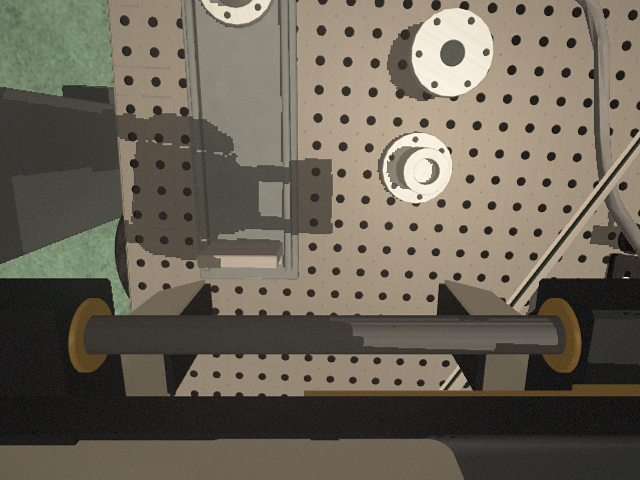

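The second wrist view shows the near down hub at (452,52), and hub_up's flange at (416,167) with its top at (427,170). The stop's top is at about (240,255), the rails are at columns 195 and 285, and the rod runs along the right side. I now extract the tray's lines and the hub tops.

```bash
python3 - <<'E'
from h import *
import pickle
L=cv2.createLineSegmentDetector()
for n,y0,y1 in [("w2",60,300),("w3",0,290)]:
    im=cv2.imread(f"pics/{n}.png",0);c=pickle.load(open(n+".pkl","rb"))
    for s in L.detect(im[y0:y1,160:310])[0][:,0]:
        s=s+[160,y0,160,y0]
        if np.hypot(s[2]-s[0],s[3]-s[1])>38:
            p,q=[onplane(c,u,.018)for u in(s[:2],s[2:])]
            d=q-p; d=d if d[1]>0 else -d
            print(n,np.round(s,1),"z18",np.round(p[:2],4),np.round(q[:2],4),"ang",round(np.degrees(np.arctan2(-d[0],d[1])),2))
c=pickle.load(open("w3.pkl","rb"));print("uptop",onplane(c,(427,170),.048))
T=cam("top");print("up top-view flange",onplane(T,(311,208.5),.012),"first flange",onplane(T,(250.5,278),.02))
a=cv2.imread("pics/w2.png")[70:260,160:310];b=cv2.imread("pics/w3.png")[105:295,160:310]
v=np.hstack([cv2.resize(x,None,fx=2.65,fy=3.1,interpolation=cv2.INTER_CUBIC) for x in(a,b)]);cv2.imwrite("pics/tray.png",cv2.convertScaleAbs(v,alpha=1.5))
E
```

```text
w2 [264.4  93.5 188.1  93.3] z18 [0.4989 0.23  ] [0.4323 0.2274] ang -87.8
w2 [267.9 163.1 267.8 104.4] z18 [0.5024 0.1702] [0.502  0.2211] ang 0.44
w2 [274.  234.4 275.6 298.2] z18 [0.5086 0.1038] [0.5108 0.039 ] ang 1.94
w2 [271.8 283.1 271.5 234.4] z18 [0.507  0.0546] [0.5063 0.1037] ang 0.85
w2 [280.9 231.9 282.7 298.1] z18 [0.5151 0.1065] [0.5179 0.0393] ang 2.36
w2 [160.6  70.2 244.4  70.2] z18 [0.4093 0.2454] [0.4816 0.2483] ang -87.68
w2 [269.5  94.3 271.6 164.3] z18 [0.5034 0.2295] [0.5058 0.1692] ang 2.23
w2 [160.6  86.1 268.1  86.2] z18 [0.4086 0.2325] [0.5022 0.2361] ang -87.76
w2 [278.1 118.1 278.9 163.1] z18 [0.5111 0.2099] [0.5124 0.1706] ang 1.85
w2 [276.2 163.1 274.5  94.4] z18 [0.51   0.1705] [0.5078 0.2296] ang 2.12
w2 [280.1 298.1 278.4 234.4] z18 [0.5153 0.0392] [0.5128 0.1039] ang 2.16
w2 [287.8 234.4 289.2 298.1] z18 [0.5217 0.1043] [0.5243 0.0396] ang 2.26
w2 [286.6 298.1 285.1 233.1] z18 [0.5218 0.0395] [0.5192 0.1054] ang 2.26
w2 [190.8 148.1 198.4 246.9] z18 [0.4328 0.1807] [0.4364 0.0886] ang 2.24
w2 [195.  246.9 191.  198.2] z18 [0.4331 0.0884] [0.4311 0.
[... 510 characters left out ...]
1] [0.5061 0.0928] ang 1.16
w3 [280.6   0.6 283.6 164.4] z18 [0.5048 0.1821] [0.5102 0.0468] ang 2.28
w3 [297.3  64.4 297.6 158.1] z18 [0.5203 0.133 ] [0.523  0.0531] ang 1.94
w3 [221.9 266.6 274.4 267.6] z18 [ 0.4521 -0.0543] [ 0.5034 -0.0529] ang -88.52
w3 [295.3 156.9 294.2  43.1] z18 [0.5208 0.0541] [0.5171 0.1498] ang 2.18
w3 [296.4 275.6 296.2 236.9] z18 [ 0.5251 -0.0603] [ 0.5239 -0.0211] ang 1.84
w3 [190.2  71.9 192.8 111.9] z18 [0.4271 0.1226] [0.4283 0.0893] ang 2.07
w3 [204.8 213.1 201.1 160.6] z18 [ 0.4367 -0.0019] [0.4345 0.0468] ang 2.57
uptop [0.63515746 0.04966238 0.048     ]
up top-view flange [0.63557397 0.05142087 0.012     ] first flange [0.46755028 0.1964899  0.02      ]
```

View pics/tray.png

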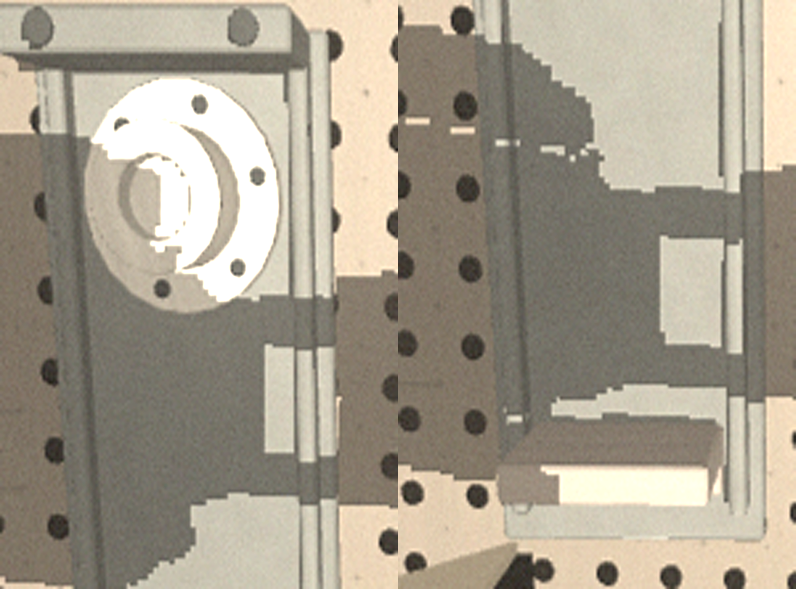

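The tray yaw is about 2.25°. Two views put hub_first at (0.468,0.196), which fits it touching the wall, and hub_up is at (0.635,0.050). I place hub_up first, gripping it with the tool turned parallel to the rod.

step_arm --increments '[{"delta_pos": [4, 8.7, 6], "dr": [0, 0, -10], "fingers": -1}, {"delta_pos": [4, 8.7, 14], "dr": [0, 0, -20], "fingers": -1}, {"delta_pos": [4, 8.7, 14], "dr": [0, 0, -30], "fingers": -1}, {"delta_pos": [4, 8.7, 14], "dr": [0, 0, -40], "fingers": -1}, {"delta_pos": [4, 8.7, 14], "dr": [0, 0, -44.4], "fingers": -1}]'

```text
time: 2.75
tool_pos: [0.6352, 0.0502, 0.1073]
tool_rot: [-3.14, -0.002, 2.396]
contact_force: [0.6, 0.1, 0.5]
opening: 0.0914
grip_force: 0.0
```

```bash
python3 - <<'E'
from h import *
go(.6353,.050,.018,137)
import pickle
c=pickle.load(open("w2.pkl","rb"));print(onplane(c,(228.9,133.1),.02))
c=pickle.load(open("w3.pkl","rb"))
for u in[(276.9,255.5),(213.1,254.8)]:print("stop in",onplane(c,u,.061))
E
```

```text
at [0.6352 0.0502 0.1073] [-1.7993e+02 -1.1000e-01  1.3727e+02] t 2.75 q6 -0.87
delta_pos [-0.03  0.    8.93] dr [-0.1 -0.1  0.3]
[0.46779659 0.19522169 0.02      ]
stop in [ 0.51015825 -0.02810599  0.061     ]
stop in [ 0.45511126 -0.02999315  0.061     ]
```

step_arm --increments '[{"delta_pos": [0, 0, 5], "dr": [0, 0, 0.3], "fingers": -1}, {"delta_pos": [0, 0, 8.9], "dr": [0, 0, 0.3], "fingers": -1}, {"delta_pos": [0, 0, 8.9], "dr": [0, 0, 0.3], "fingers": -0.5}, {"delta_pos": [0, 0, 8.9], "dr": [0, 0, 0.3], "fingers": 0.6}, {"delta_pos": [0, 0, 8.9], "dr": [0, 0, 0.3], "fingers": 1}]' --newtons 25

```text
time: 3.38
tool_pos: [0.637, 0.0486, 0.0219]
tool_rot: [3.139, 0.003, 2.385]
contact_force: [-0.3, 0.0, -0.2]
opening: 0.0661
grip_force: 0.0
```

step_arm --increments '[{"delta_pos": [0, 0, 0], "dr": [0, 0, 0], "fingers": 1}, {"delta_pos": [0, 0, 0], "dr": [0, 0, 0], "fingers": 1}, {"delta_pos": [0, 0, 0], "dr": [0, 0, 0], "fingers": 1}, {"delta_pos": [0, 0, 0], "dr": [0, 0, 0], "fingers": 1}, {"delta_pos": [0, 0, -3], "dr": [0, 0, 0], "fingers": 1}]'

```text
time: 4.0
tool_pos: [0.6334, 0.0483, 0.0472]
tool_rot: [-3.137, -0.005, 2.384]
contact_force: [0.6, -0.7, -1.9]
opening: 0.0393
grip_force: 25.0
```

```bash
python3 -c "
from h import *
go(.4722,.0838,.12,92.25);o=robot.observe();print(o['opening'],o['grip_force'])"
```

```text
at [0.6334 0.0483 0.0472] [-179.76   -0.29  136.62] t 4.0 q6 -0.86
delta_pos [14.19 -8.52 -7.18] dr [-0.3 -0.2 44.4]
0.03928915500567955 24.999638199806213
```

step_arm --increments '[{"delta_pos": [1, -0.5, -5], "dr": [0, 0, 5], "fingers": 1}, {"delta_pos": [6, -3.5, -5], "dr": [0, 0, 15], "fingers": 1}, {"delta_pos": [11, -6.5, -5], "dr": [0, 0, 25], "fingers": 1}, {"delta_pos": [14.2, -8.5, -5], "dr": [0, 0, 35], "fingers": 1}, {"delta_pos": [14.2, -8.5, -5], "dr": [0, 0, 44.4], "fingers": 1}]'

```text
time: 4.62
tool_pos: [0.4705, 0.0846, 0.0993]
tool_rot: [-3.138, -0.0, 1.605]
contact_force: [1.6, -0.9, -3.3]
opening: 0.0396
grip_force: 25.0
```

step_arm --increments '[{"delta_pos": [0, 0, 0], "dr": [0, 0, 0], "fingers": 1}, {"delta_pos": [0, 0, 0], "dr": [0, 0, 0], "fingers": 1}, {"delta_pos": [0, 0, 1], "dr": [0, 0, 0], "fingers": 1}, {"delta_pos": [0, 0, 1], "dr": [0, 0, 0], "fingers": 1}, {"delta_pos": [0, 0, 1], "dr": [0, 0, 0], "fingers": 1}]'

```text
time: 5.25
tool_pos: [0.474, 0.0839, 0.0894]
tool_rot: [-3.141, -0.0, 1.61]
contact_force: [0.5, 0.7, -2.0]
opening: 0.0393
grip_force: 25.0
```

```bash
python3 - <<'E'
from h import *
c=cam("wrist");im=viewer.read_camera("wrist");cv2.imwrite("pics/w4.png",im[:,:,::-1])
go(.4722,.0838,.0265,92.25)
import pickle; pickle.dump(c,open("w4.pkl","wb"))
E
```

```text
at [0.4741 0.0839 0.0896] [-1.7999e+02 -1.0000e-02  9.2240e+01] t 5.3 q6 -0.02
delta_pos [-0.01 -0.19  6.31] dr [-0. -0. -0.]
```

View pics/w4.png

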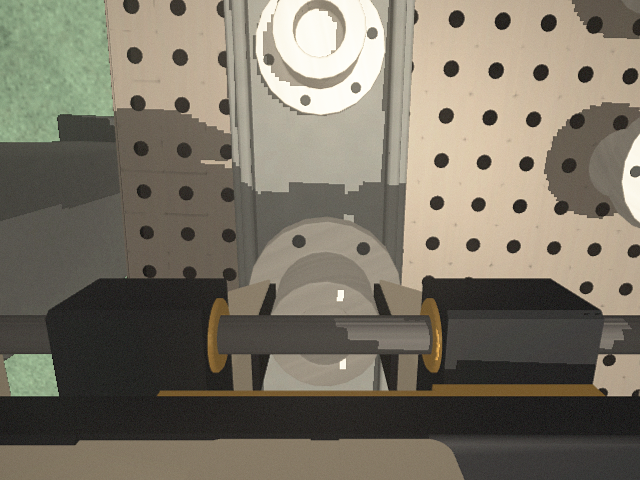

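The held hub_up's flange shows its front edge at (325,217) and its sides at columns 250 and 400. hub_first's flange bottom edge is at (320,115), with sides at columns 256 and 385.

```bash
python3 - <<'E'
from h import *
import pickle
c=pickle.load(open("w4.pkl","rb"))
for z in(.0836,):
    print("held front",onplane(c,(325,217),z),"L",onplane(c,(250,290),z),"R",onplane(c,(400,290),z))
for u in[(320,115),(256,45),(385,45)]:print("first",u,onplane(c,u,.02))
for u in[(242,100),(252,100),(388,100),(395,100)]:print("rail",u,onplane(c,u,.018))
E
```

```text
held front [0.4721962  0.11936485 0.0836    ] L [0.44212862 0.08721376 0.0836    ] R [0.50470755 0.08967669 0.0836    ]
first (320, 115) [0.46798842 0.1614424  0.02      ]
first (256, 45) [0.43461707 0.19380898 0.02      ]
first (385, 45) [0.49939503 0.19634296 0.02      ]
rail (242, 100) [0.42694948 0.16744237 0.018     ]
rail (252, 100) [0.43217285 0.16764695 0.018     ]
rail (388, 100) [0.50320091 0.17042883 0.018     ]
rail (395, 100) [0.50685627 0.17057199 0.018     ]
```

step_arm --increments '[{"delta_pos": [-0.4, -0.1, 0], "dr": [0, 0, 0], "fingers": 1}, {"delta_pos": [-0.4, -0.1, 3], "dr": [0, 0, 0], "fingers": 1}, {"delta_pos": [-0.4, -0.1, 5], "dr": [0, 0, 0], "fingers": 1}, {"delta_pos": [-0.4, -0.1, 6], "dr": [0, 0, 0], "fingers": 1}, {"delta_pos": [-0.4, -0.1, 6.2], "dr": [0, 0, 0], "fingers": 1}]'

```text
time: 5.92
tool_pos: [0.4729, 0.0798, 0.028]
tool_rot: [-3.14, 0.0, 1.61]
contact_force: [-6.4, -1.1, 13.7]
opening: 0.0394
grip_force: 25.0
```

step_arm --increments '[{"delta_pos": [0, 0, 0], "dr": [0, 0, 0], "fingers": 1}, {"delta_pos": [0, 0, 0], "dr": [0, 0, 0], "fingers": 1}, {"delta_pos": [0, 0, 0.1], "dr": [0, 0, 0], "fingers": 1}, {"delta_pos": [0, 0, 0.1], "dr": [0, 0, 0], "fingers": 1}, {"delta_pos": [0, 0, 0.1], "dr": [0, 0, 0], "fingers": 1}]'

```text
time: 6.55
tool_pos: [0.4739, 0.08, 0.028]
tool_rot: [3.14, 0.0, 1.61]
contact_force: [-1.4, 0.1, 10.7]
opening: 0.0396
grip_force: 25.0
```

step_arm --increments '[{"delta_pos": [0, 0, -0.1], "dr": [0, 0, 0], "fingers": 0}, {"delta_pos": [0, 0, -0.1], "dr": [0, 0, 0], "fingers": -0.5}, {"delta_pos": [0, 0, -0.1], "dr": [0, 0, 0], "fingers": -0.5}, {"delta_pos": [0, 0, -3], "dr": [0, 0, 0], "fingers": -1}, {"delta_pos": [0, 0, -8], "dr": [0, 0, 0], "fingers": -1}]'

```text
time: 7.18
tool_pos: [0.472, 0.0799, 0.1062]
tool_rot: [-3.137, -0.0, 1.61]
contact_force: [1.6, -0.4, 0.1]
opening: 0.0812
grip_force: 0.0
```

```bash
python3 -c "
from h import *
go(.6452,.1433,.12,92.25);o=robot.observe();print(o['opening'],o['grip_force'])"
```

```text
at [0.472  0.0799 0.1062] [-1.7975e+02 -1.0000e-02  9.2220e+01] t 7.17 q6 -0.03
delta_pos [ 5.67 17.54 -1.45] dr [-0.2 -0.  -0. ]
0.08124215668969006 0.0
```

step_arm --increments '[{"delta_pos": [1.8, 5.5, -1], "dr": [0, 0, 0], "fingers": -1}, {"delta_pos": [3.7, 11.5, -1], "dr": [0, 0, 0], "fingers": -1}, {"delta_pos": [5.7, 17.4, -1], "dr": [0, 0, 0], "fingers": -1}, {"delta_pos": [5.7, 17.4, -1], "dr": [0, 0, 0], "fingers": -1}, {"delta_pos": [5.7, 17.4, -1], "dr": [0, 0, 0], "fingers": -1}]'

```text
time: 7.8
tool_pos: [0.6438, 0.1435, 0.1156]
tool_rot: [-3.139, 0.0, 1.61]
contact_force: [-0.1, -0.6, 0.1]
opening: 0.0915
grip_force: 0.0
```

```bash
python3 - <<'E'
from h import *
c=cam("wrist");im=viewer.read_camera("wrist")[:,:,::-1];cv2.imwrite("pics/w5.png",im)
go(.6452,.1433,.024,92.25)
h=cv2.cvtColor(im,cv2.COLOR_BGR2HSV)
m=((h[...,2]>180)&(h[...,1]<50)).astype(np.uint8)
for k in cv2.findContours(m,cv2.RETR_EXTERNAL,cv2.CHAIN_APPROX_NONE)[0]:
    if cv2.contourArea(k)>1500:
        b=cv2.boundingRect(k);top=k[k[:,0,1].argmin(),0];print(b,top,onplane(c,top,.048),onplane(c,top,.02),"L",onplane(c,(b[0],b[1]+b[3]/2),.048),"R",onplane(c,(b[0]+b[2],b[1]+b[3]/2),.048))
E
```

```text
at [0.6436 0.1433 0.1162] [-1.7989e+02  1.0000e-02  9.2220e+01] t 7.85 q6 0.06
delta_pos [-0.    0.18  9.22] dr [-0.1  0.  -0. ]
(292, 223, 49, 59) [293 223] [0.62488124 0.16333696 0.048     ] [0.62288671 0.15758791 0.02      ] L [0.62466583 0.14641034 0.048     ] R [0.652197   0.14750569 0.048     ]
(263, 4, 128, 137) [316   4] [0.63385772 0.27258548 0.048     ] [0.63297994 0.28042801 0.02      ] L [0.60811107 0.24037193 0.048     ] R [0.67283979 0.24288398 0.048     ]
```

step_arm --increments '[{"delta_pos": [0, 0.1, 5], "dr": [0, 0, 0], "fingers": -1}, {"delta_pos": [0, 0.1, 9.2], "dr": [0, 0, 0], "fingers": -1}, {"delta_pos": [0, 0.1, 9.2], "dr": [0, 0, 0], "fingers": -1}, {"delta_pos": [0, 0.1, 9.2], "dr": [0, 0, 0], "fingers": 0}, {"delta_pos": [0, 0.1, 9.2], "dr": [0, 0, 0], "fingers": 1}]'

```text
time: 8.48
tool_pos: [0.6472, 0.1437, 0.0275]
tool_rot: [3.137, -0.0, 1.609]
contact_force: [0.0, 0.2, 0.5]
opening: 0.0762
grip_force: 0.0
```

step_arm --increments '[{"delta_pos": [0, 0, 0], "dr": [0, 0, 0], "fingers": 1}, {"delta_pos": [0, 0, 0], "dr": [0, 0, 0], "fingers": 1}, {"delta_pos": [0, 0, 0], "dr": [0, 0, 0], "fingers": 1}, {"delta_pos": [0, 0, -4], "dr": [0, 0, 0], "fingers": 1}, {"delta_pos": [0, 0, -8], "dr": [0, 0, 0], "fingers": 1}]'

```text
time: 9.1
tool_pos: [0.6453, 0.1437, 0.1051]
tool_rot: [-3.14, 0.0, 1.61]
contact_force: [1.6, -0.4, -0.8]
opening: 0.0654
grip_force: 25.0
```

```bash
python3 -c "
from h import *
go(.4700,.1380,.12,92.25);o=robot.observe();print(o['opening'],o['grip_force'])"
```

```text
at [0.6453 0.1437 0.1051] [-179.9     0.     92.23] t 9.1 q6 0.06
delta_pos [  0.12 -17.54  -1.46] dr [-0.1  0.  -0. ]
0.06543317210573706 24.999710619449615
```

step_arm --increments '[{"delta_pos": [0, -5, -1], "dr": [0, 0, 0], "fingers": 1}, {"delta_pos": [0.1, -11, -1], "dr": [0, 0, 0], "fingers": 1}, {"delta_pos": [0.1, -17.5, -1], "dr": [0, 0, 0], "fingers": 1}, {"delta_pos": [0.1, -17.5, -1], "dr": [0, 0, 0], "fingers": 1}, {"delta_pos": [0.1, -17.5, -1], "dr": [0, 0, 0], "fingers": 1}]'

```text
time: 9.72
tool_pos: [0.4718, 0.1381, 0.1155]
tool_rot: [3.139, -0.0, 1.61]
contact_force: [0.7, -0.6, -1.7]
opening: 0.0651
grip_force: 25.0
```

step_arm --increments '[{"delta_pos": [0, 0, 0], "dr": [0, 0, 0], "fingers": 1}, {"delta_pos": [0, 0, 0], "dr": [0, 0, 0], "fingers": 1}, {"delta_pos": [0, 0, 0], "dr": [0, 0, 0], "fingers": 1}, {"delta_pos": [0, 0, 0], "dr": [0, 0, 0], "fingers": 1}, {"delta_pos": [0, 0, 0], "dr": [0, 0, 0], "fingers": 1}]'

```text
time: 10.35
tool_pos: [0.471, 0.1379, 0.1147]
tool_rot: [-3.142, -0.0, 1.61]
contact_force: [-0.2, -0.3, -1.8]
opening: 0.0654
grip_force: 25.0
```

```bash
python3 - <<'E'
from h import *
import pickle
c=cam("wrist");im=viewer.read_camera("wrist");cv2.imwrite("pics/w6.png",im[:,:,::-1]);pickle.dump(c,open("w6.pkl","wb"))
t=viewer.read_camera("top");cv2.imwrite("pics/top6.png",t[:,:,::-1])
go(.4700,.1380,.034,92.25)
v=np.zeros((480,800,3),np.uint8);v[:,:400]=im[:,120:520,::-1]
v[:,400:]=cv2.resize(t[250:310,225:325,::-1],(400,240),interpolation=cv2.INTER_CUBIC).repeat(2,0) if 0 else cv2.copyMakeBorder(cv2.resize(t[245:315,225:325,::-1],(400,280),interpolation=cv2.INTER_CUBIC),0,200,0,0,cv2.BORDER_CONSTANT)
cv2.imwrite("pics/v6.png",v)
E
```

```text
at [0.471  0.1379 0.1147] [180.    -0.    92.22] t 10.45 q6 0.09
delta_pos [ 0.01 -0.1   8.07] dr [ 0. -0. -0.]
```

View pics/v6.png

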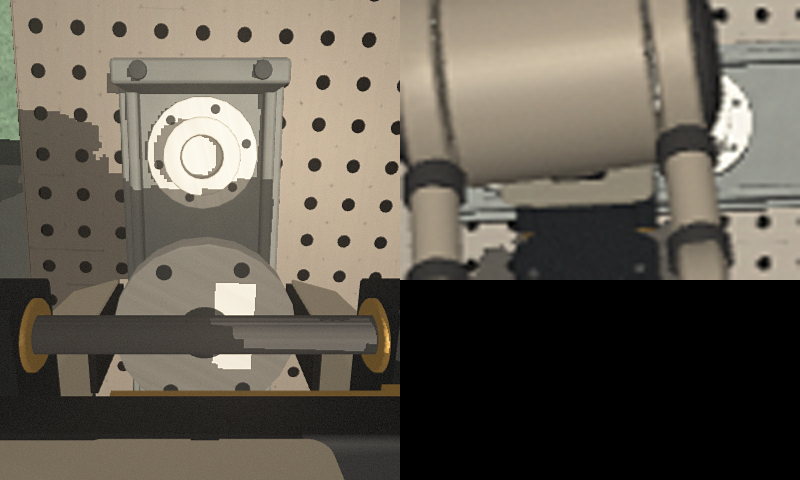

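The held hub's front edge is at (323,238) in the wrist view, and hub_first's flange spans rows 97–208. In the top view the placed hub_up's outer edge is at (313,273).

```bash
python3 - <<'E'
from h import *
import pickle
c=pickle.load(open("w6.pkl","rb"));T=cam("top")
for z in(.136,.138):print("held front",onplane(c,(323,238),z))
for u in[(323,97),(323,208)]:print("first",onplane(c,u,.02))
print("sides",onplane(c,(268,155),.02),onplane(c,(377,155),.02))
print("up edge top view",onplane(T,(313,273),.02))
# hub_first edges in same top view before: check bias
t=cv2.imread("pics/top0.png");h=cv2.cvtColor(t,cv2.COLOR_BGR2HSV);r=((h[278,:,2]>195)&(h[278,:,1]<60)).nonzero()[0];print(r[(r>225)&(r<280)][[0,-1]])
t=cv2.imread("pics/top6.png");h=cv2.cvtColor(t,cv2.COLOR_BGR2HSV)
for row in(270,273,276):
  r=((h[row,:,2]>195)&(h[row,:,1]<60)).nonzero()[0];print(row,r[(r>295)&(r<325)])
for u in[(237,278),(264,278)]:print(onplane(T,u,.02))
E
```

```text
held front [0.46858359 0.17119694 0.136     ]
held front [0.46857119 0.17167663 0.138     ]
first [0.46613367 0.22665647 0.02      ]
first [0.46858337 0.16227344 0.02      ]
sides [0.43471919 0.19278267 0.02      ] [0.49943711 0.19529586 0.02      ]
up edge top view [0.47844447 0.04792734 0.02      ]
[237 264]
270 [306 307 310 311]
273 [305 306 307 308 309 310 311 312]
276 [304 305 306 307 308 309 310 311 312]
[0.46776955 0.22845871 0.02      ]
[0.46733077 0.16448527 0.02      ]
```

step_arm --increments '[{"delta_pos": [0, -0.1, 3], "dr": [0, 0, 0], "fingers": 1}, {"delta_pos": [0, -0.1, 5], "dr": [0, 0, 0], "fingers": 1}, {"delta_pos": [0, -0.1, 6.5], "dr": [0, 0, 0], "fingers": 1}, {"delta_pos": [0, -0.1, 7.5], "dr": [0, 0, 0], "fingers": 1}, {"delta_pos": [0, -0.1, 7.8], "dr": [0, 0, 0], "fingers": 1}]'

```text
time: 11.08
tool_pos: [0.4699, 0.1379, 0.0364]
tool_rot: [-3.141, -0.0, 1.61]
contact_force: [0.2, -0.1, -1.0]
opening: 0.0654
grip_force: 25.0
```

step_arm --increments '[{"delta_pos": [0, 0, 0.1], "dr": [0, 0, 0], "fingers": 1}, {"delta_pos": [0, 0, 0.2], "dr": [0, 0, 0], "fingers": 1}, {"delta_pos": [0, 0, 0.2], "dr": [0, 0, 0], "fingers": 1}, {"delta_pos": [0, 0, 0.2], "dr": [0, 0, 0], "fingers": 1}, {"delta_pos": [0, 0, 0.2], "dr": [0, 0, 0], "fingers": 1}]'

```text
time: 11.7
tool_pos: [0.4701, 0.1379, 0.0349]
tool_rot: [3.141, -0.0, 1.61]
contact_force: [-0.3, 0.1, -1.4]
opening: 0.0654
grip_force: 25.0
```

step_arm --increments '[{"delta_pos": [0, 0, 0.1], "dr": [0, 0, 0], "fingers": 1}, {"delta_pos": [0, 0, 0.2], "dr": [0, 0, 0], "fingers": 1}, {"delta_pos": [0, 0, 0.2], "dr": [0, 0, 0], "fingers": 1}, {"delta_pos": [0, 0, 0.2], "dr": [0, 0, 0], "fingers": 1}, {"delta_pos": [0, 0, 0.2], "dr": [0, 0, 0], "fingers": 1}]'

```text
time: 12.32
tool_pos: [0.4701, 0.1379, 0.0343]
tool_rot: [3.14, -0.0, 1.61]
contact_force: [-4.8, -0.8, 15.1]
opening: 0.0652
grip_force: 25.0
```

step_arm --increments '[{"delta_pos": [0, 0, -0.15], "dr": [0, 0, 0], "fingers": 1}, {"delta_pos": [0.1, 0, -0.15], "dr": [0, 0, 0], "fingers": 1}, {"delta_pos": [0.2, 0, -0.15], "dr": [0, 0, 0], "fingers": 1}, {"delta_pos": [0.3, 0, -0.15], "dr": [0, 0, 0], "fingers": 1}, {"delta_pos": [0.4, 0, -0.15], "dr": [0, 0, 0], "fingers": 1}]'

```text
time: 12.95
tool_pos: [0.4701, 0.1417, 0.0344]
tool_rot: [3.141, 0.0, 1.61]
contact_force: [-1.1, -4.4, 9.5]
opening: 0.0656
grip_force: 25.0
```

step_arm --increments '[{"delta_pos": [0.05, 0, 0], "dr": [0, 0, 0], "fingers": 1}, {"delta_pos": [0.1, 0, 0], "dr": [0, 0, 0], "fingers": 1}, {"delta_pos": [0.1, 0, 0], "dr": [0, 0, 0], "fingers": 1}, {"delta_pos": [0.1, 0, 0], "dr": [0, 0, 0], "fingers": 1}, {"delta_pos": [0.1, 0, 0], "dr": [0, 0, 0], "fingers": 1}]'

```text
time: 13.58
tool_pos: [0.4701, 0.1427, 0.0345]
tool_rot: [3.141, 0.0, 1.61]
contact_force: [-2.3, -3.7, 5.0]
opening: 0.0655
grip_force: 25.0
```

step_arm --increments '[{"delta_pos": [0.05, 0, -0.05], "dr": [0, 0, 0], "fingers": 1}, {"delta_pos": [0.1, 0, -0.05], "dr": [0, 0, 0], "fingers": 1}, {"delta_pos": [0.15, 0, -0.05], "dr": [0, 0, 0], "fingers": 1}, {"delta_pos": [0.2, 0, -0.05], "dr": [0, 0, 0], "fingers": 1}, {"delta_pos": [0.2, 0, -0.05], "dr": [0, 0, 0], "fingers": 1}]'

```text
time: 14.2
tool_pos: [0.4694, 0.145, 0.0345]
tool_rot: [-3.141, -0.0, 1.61]
contact_force: [-0.3, -0.3, -1.1]
opening: 0.065
grip_force: 25.0
```

step_arm --increments '[{"delta_pos": [0.05, 0, 0.05], "dr": [0, 0, 0], "fingers": 1}, {"delta_pos": [0.1, 0, 0.05], "dr": [0, 0, 0], "fingers": 1}, {"delta_pos": [0.15, 0, 0.05], "dr": [0, 0, 0], "fingers": 1}, {"delta_pos": [0.2, 0, 0.05], "dr": [0, 0, 0], "fingers": 1}, {"delta_pos": [0.2, 0, 0.05], "dr": [0, 0, 0], "fingers": 1}]'

```text
time: 14.82
tool_pos: [0.4697, 0.1455, 0.0344]
tool_rot: [-3.142, 0.002, 1.61]
contact_force: [0.2, -9.6, 3.0]
opening: 0.0656
grip_force: 25.0
```

```bash
python3 - <<'E'
from h import *
import pickle
c=cam("wrist");im=viewer.read_camera("wrist");cv2.imwrite("pics/w7.png",im[:,:,::-1]);pickle.dump(c,open("w7.pkl","wb"))
go(.4700,.1380,.034,92.25)
E
```

```text
at [0.4697 0.1455 0.0344] [-1.800e+02  1.100e-01  9.225e+01] t 14.88 q6 0.11
delta_pos [-0.75 -0.    0.04] dr [-0.   0.1  0. ]
```

View pics/w7.png

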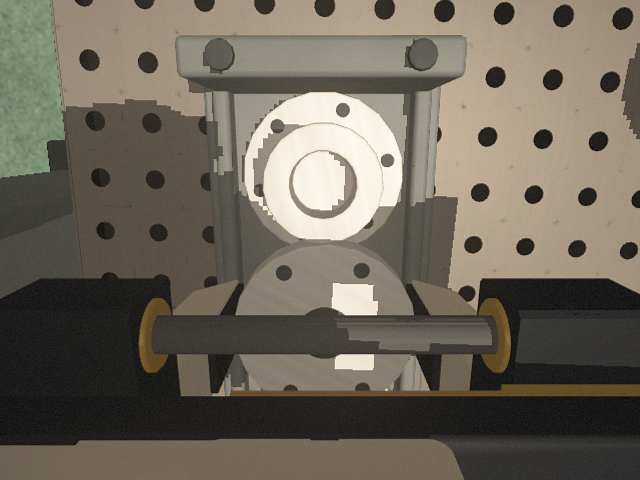

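The view shows the down hub's flange against hub_first's hub at about (322,240), and hub_first's flange at the wall. The force has risen to 9.6 N, so that pair is tight. I release, regrip hub_up and slide it up the same way.

step_arm --increments '[{"delta_pos": [-0.1, 0, 0], "dr": [0, 0, 0], "fingers": 0}, {"delta_pos": [-0.1, 0, 0], "dr": [0, 0, 0], "fingers": -0.8}, {"delta_pos": [-0.1, 0, 0], "dr": [0, 0, 0], "fingers": -1}, {"delta_pos": [-0.1, 0, -4], "dr": [0, 0, 0], "fingers": -1}, {"delta_pos": [-0.1, 0, -8.5], "dr": [0, 0, 0], "fingers": -1}]'

```text
time: 15.5
tool_pos: [0.4692, 0.1461, 0.1196]
tool_rot: [-3.14, -0.0, 1.61]
contact_force: [-0.2, 0.2, 0.1]
opening: 0.0912
grip_force: 0.0
```

step_arm --increments '[{"delta_pos": [-3, 0, 0], "dr": [0, 0, 0], "fingers": -1}, {"delta_pos": [-6.3, 0.2, 0], "dr": [0, 0, 0], "fingers": -1}, {"delta_pos": [-6.3, 0.2, 0], "dr": [0, 0, 0], "fingers": -1}, {"delta_pos": [-6.3, 0.2, 0], "dr": [0, 0, 0], "fingers": -1}, {"delta_pos": [-6.3, 0.2, 0], "dr": [0, 0, 0], "fingers": -1}]'

```text
time: 16.12
tool_pos: [0.474, 0.0838, 0.1191]
tool_rot: [-3.141, -0.0, 1.611]
contact_force: [-0.7, 0.6, -0.7]
opening: 0.0918
grip_force: 0.0
```

```bash
python3 - <<'E'
from h import *
c=cam("wrist");im=viewer.read_camera("wrist")[:,:,::-1];cv2.imwrite("pics/w8.png",im)
go(.4724,.0825,.0285,92.25)
# down1 flange ring: bright/gray blob vs floor -> front/back edges along the row's column
T=cam("top")
g=cv2.cvtColor(im,cv2.COLOR_BGR2GRAY)
cs=cv2.HoughCircles(cv2.medianBlur(g,5),cv2.HOUGH_GRADIENT,1.2,40,param1=120,param2=45,minRadius=45,maxRadius=110)
for q in (cs[0] if cs is not None else [])[:8]:
    print(np.round(q),[(z,np.round(onplane(c,q[:2],z)[:2],4).tolist()) for z in(.02,.056)])
E
```

```text
at [0.474  0.0838 0.1191] [-1.7999e+02 -2.0000e-02  9.2290e+01] t 16.18 q6 -0.02
delta_pos [-0.12 -0.16  9.06] dr [-0. -0.  0.]
[317. 148.  66.] [(0.02, [0.4667, 0.1437]), (0.056, [0.4673, 0.1446])]
[319.  53.  59.] [(0.02, [0.4655, 0.1965]), (0.056, [0.4662, 0.1899])]
```

step_arm --increments '[{"delta_pos": [-0.1, -0.2, 5], "dr": [0, 0, 0], "fingers": -1}, {"delta_pos": [-0.1, -0.2, 8.9], "dr": [0, 0, 0], "fingers": -1}, {"delta_pos": [-0.1, -0.2, 8.9], "dr": [0, 0, 0], "fingers": -0.5}, {"delta_pos": [-0.1, -0.2, 8.9], "dr": [0, 0, 0], "fingers": 0.5}, {"delta_pos": [-0.1, -0.2, 8.9], "dr": [0, 0, 0], "fingers": 1}]'

```text
time: 16.8
tool_pos: [0.4734, 0.0821, 0.0318]
tool_rot: [3.138, -0.0, 1.61]
contact_force: [0.4, 0.2, -0.3]
opening: 0.0665
grip_force: 0.0
```

step_arm --increments '[{"delta_pos": [0, 0, 0], "dr": [0, 0, 0], "fingers": 1}, {"delta_pos": [0, 0, 0], "dr": [0, 0, 0], "fingers": 1}, {"delta_pos": [0, 0, 0], "dr": [0, 0, 0], "fingers": 1}, {"delta_pos": [0, 0, 0], "dr": [0, 0, 0], "fingers": 1}, {"delta_pos": [0.1, 0, 0], "dr": [0, 0, 0], "fingers": 1}]'

```text
time: 17.42
tool_pos: [0.4726, 0.0824, 0.0306]
tool_rot: [3.14, 0.001, 1.61]
contact_force: [0.1, -4.1, 5.3]
opening: 0.0391
grip_force: 25.0
```

step_arm --increments '[{"delta_pos": [0.15, 0, 0], "dr": [0, 0, 0], "fingers": 1}, {"delta_pos": [0.3, 0, 0], "dr": [0, 0, 0], "fingers": 1}, {"delta_pos": [0.45, 0, 0], "dr": [0, 0, 0], "fingers": 1}, {"delta_pos": [0.6, 0, 0], "dr": [0, 0, 0], "fingers": 1}, {"delta_pos": [0.6, 0, 0], "dr": [0, 0, 0], "fingers": 1}]'

```text
time: 18.05
tool_pos: [0.4724, 0.0885, 0.0306]
tool_rot: [3.14, 0.001, 1.61]
contact_force: [-0.0, -2.8, 5.3]
opening: 0.0397
grip_force: 25.0
```

step_arm --increments '[{"delta_pos": [0.1, 0, 0], "dr": [0, 0, 0], "fingers": 1}, {"delta_pos": [0.2, 0, 0], "dr": [0, 0, 0], "fingers": 1}, {"delta_pos": [0.25, 0, 0], "dr": [0, 0, 0], "fingers": 1}, {"delta_pos": [0.3, 0, 0], "dr": [0, 0, 0], "fingers": 1}, {"delta_pos": [0.3, 0, 0], "dr": [0, 0, 0], "fingers": 1}]'

```text
time: 18.68
tool_pos: [0.4723, 0.0914, 0.0306]
tool_rot: [3.14, 0.001, 1.61]
contact_force: [-0.2, -4.0, 4.8]
opening: 0.0396
grip_force: 25.0
```

step_arm --increments '[{"delta_pos": [0.05, 0, 0], "dr": [0, 0, 0], "fingers": 1}, {"delta_pos": [0.1, 0, 0], "dr": [0, 0, 0], "fingers": 1}, {"delta_pos": [0.15, 0, 0], "dr": [0, 0, 0], "fingers": 1}, {"delta_pos": [0.15, 0, 0], "dr": [0, 0, 0], "fingers": 1}, {"delta_pos": [0.15, 0, 0], "dr": [0, 0, 0], "fingers": 1}]'

```text
time: 19.3
tool_pos: [0.4723, 0.0925, 0.0306]
tool_rot: [3.14, 0.001, 1.61]
contact_force: [0.2, -5.9, 6.0]
opening: 0.0396
grip_force: 25.0
```

step_arm --increments '[{"delta_pos": [0.05, 0, 0], "dr": [0, 0, 0], "fingers": 1}, {"delta_pos": [0.1, 0, 0], "dr": [0, 0, 0], "fingers": 1}, {"delta_pos": [0.1, 0, 0], "dr": [0, 0, 0], "fingers": 1}, {"delta_pos": [0.1, 0, 0], "dr": [0, 0, 0], "fingers": 1}, {"delta_pos": [0.1, 0, 0], "dr": [0, 0, 0], "fingers": 1}]'

```text
time: 19.92
tool_pos: [0.4723, 0.0927, 0.0306]
tool_rot: [3.141, 0.002, 1.61]
contact_force: [-0.4, -10.0, 5.6]
opening: 0.0396
grip_force: 25.0
```

Hub_up is now tight, with 10 N and barely any motion. I release it and fetch the last hub.

step_arm --increments '[{"delta_pos": [-0.2, 0, 0], "dr": [0, 0, 0], "fingers": 0}, {"delta_pos": [-0.2, 0, 0], "dr": [0, 0, 0], "fingers": -0.8}, {"delta_pos": [-0.2, 0, 0], "dr": [0, 0, 0], "fingers": -1}, {"delta_pos": [-0.2, 0, -4], "dr": [0, 0, 0], "fingers": -1}, {"delta_pos": [-0.2, 0, -9], "dr": [0, 0, 0], "fingers": -1}]'

```text
time: 20.55
tool_pos: [0.4708, 0.0926, 0.1203]
tool_rot: [-3.138, -0.0, 1.61]
contact_force: [0.8, 0.1, -0.2]
opening: 0.0812
grip_force: 0.0
```

step_arm --increments '[{"delta_pos": [4, 5, 0], "dr": [0, 0, 0], "fingers": -1}, {"delta_pos": [8, 10, 0], "dr": [0, 0, 0], "fingers": -1}, {"delta_pos": [12, 15, 0], "dr": [0, 0, 0], "fingers": -1}, {"delta_pos": [14.2, 17.4, 0], "dr": [0, 0, 0], "fingers": -1}, {"delta_pos": [14.2, 17.4, 0], "dr": [0, 0, 0], "fingers": -1}]'

```text
time: 21.18
tool_pos: [0.6406, 0.243, 0.1188]
tool_rot: [-3.141, -0.0, 1.612]
contact_force: [-1.3, -0.4, 0.6]
opening: 0.092
grip_force: 0.0
```

```bash
python3 -c "
from h import *
go(.6402,.2415,.025,92.25)"
```

```text
at [0.6406 0.243  0.1188] [-1.7997e+02 -2.0000e-02  9.2360e+01] t 21.18 q6 0.21
delta_pos [-0.16 -0.04  9.38] dr [-0.  -0.   0.1]
```

step_arm --increments '[{"delta_pos": [-0.1, 0, 5], "dr": [0, 0, 0], "fingers": -1}, {"delta_pos": [-0.1, 0, 9.3], "dr": [0, 0, 0], "fingers": -1}, {"delta_pos": [-0.1, 0, 9.3], "dr": [0, 0, 0], "fingers": -1}, {"delta_pos": [-0.1, 0, 9.3], "dr": [0, 0, 0], "fingers": 0}, {"delta_pos": [-0.1, 0, 9.3], "dr": [0, 0, 0], "fingers": 1}]'

```text
time: 21.8
tool_pos: [0.6415, 0.2402, 0.03]
tool_rot: [3.137, -0.001, 1.61]
contact_force: [0.4, -0.1, -0.6]
opening: 0.0768
grip_force: 0.0
```

step_arm --increments '[{"delta_pos": [0, 0, 0], "dr": [0, 0, 0], "fingers": 1}, {"delta_pos": [0, 0, 0], "dr": [0, 0, 0], "fingers": 1}, {"delta_pos": [0, 0, 0], "dr": [0, 0, 0], "fingers": 1}, {"delta_pos": [0, 0, -4], "dr": [0, 0, 0], "fingers": 1}, {"delta_pos": [0, 0, -9], "dr": [0, 0, 0], "fingers": 1}]'

```text
time: 22.42
tool_pos: [0.6389, 0.2397, 0.1165]
tool_rot: [-3.137, 0.001, 1.61]
contact_force: [1.0, 0.4, -1.9]
opening: 0.0654
grip_force: 25.0
```

```bash
python3 -c "
from h import *
go(.4745,.034,.12,92.25);o=robot.observe();print(o['opening'],o['grip_force'])"
```

```text
at [0.6389 0.2397 0.1165] [-1.7976e+02  5.0000e-02  9.2230e+01] t 22.43 q6 0.21
delta_pos [-19.92 -17.23  -0.27] dr [-0.2  0.  -0. ]
0.06544210997114308 24.999550580978394
```

step_arm --increments '[{"delta_pos": [-4, -3.5, -0.2], "dr": [0, 0, 0], "fingers": 1}, {"delta_pos": [-8, -7, -0.2], "dr": [0, 0, 0], "fingers": 1}, {"delta_pos": [-12, -10.5, -0.2], "dr": [0, 0, 0], "fingers": 1}, {"delta_pos": [-16, -14, -0.2], "dr": [0, 0, 0], "fingers": 1}, {"delta_pos": [-19.9, -17.2, -0.2], "dr": [0, 0, 0], "fingers": 1}]'

```text
time: 23.05
tool_pos: [0.4744, 0.0334, 0.1192]
tool_rot: [-3.141, 0.0, 1.61]
contact_force: [0.3, -1.2, -1.7]
opening: 0.0651
grip_force: 25.0
```

step_arm --increments '[{"delta_pos": [0, 0, 0], "dr": [0, 0, 0], "fingers": 1}, {"delta_pos": [0, 0, 0], "dr": [0, 0, 0], "fingers": 1}, {"delta_pos": [0, 0, 0], "dr": [0, 0, 0], "fingers": 1}, {"delta_pos": [0, 0, 0], "dr": [0, 0, 0], "fingers": 1}, {"delta_pos": [0, 0, 0], "dr": [0, 0, 0], "fingers": 1}]'

```text
time: 23.68
tool_pos: [0.4761, 0.035, 0.119]
tool_rot: [-3.141, -0.0, 1.611]
contact_force: [0.7, 0.1, -2.7]
opening: 0.0654
grip_force: 25.0
```

```bash
python3 - <<'E'
from h import *
c=cam("wrist");im=viewer.read_camera("wrist")[:,:,::-1];cv2.imwrite("pics/w9.png",im)
go(.4745,.0345,.035,92.25)
for n in("w6","w9"):
    g=cv2.GaussianBlur(cv2.imread(f"pics/{n}.png",0),(5,5),0).astype(int)
    p=g[195:275,316:330].mean(1); d=np.abs(np.diff(p)); k=np.argsort(d)[::-1][:6]; print(n,[(195+i,round(d[i])) for i in k])
    q=g[290:310,200:440].mean(0)
im9=cv2.imread("pics/w9.png",0)
cs=cv2.HoughCircles(cv2.medianBlur(im9,5),cv2.HOUGH_GRADIENT,1.2,40,param1=120,param2=40,minRadius=35,maxRadius=110)
for q in cs[0][:8]: print(np.round(q),[(z,np.round(onplane(c,q[:2],z)[:2],4).tolist()) for z in(.02,.056,.138)])
E
```

```text
at [0.4761 0.0349 0.119 ] [-1.7999e+02 -1.0000e-02  9.2270e+01] t 23.73 q6 -0.13
delta_pos [-0.03 -0.16  8.4 ] dr [-0. -0.  0.]
w6 [(np.int64(207), 15), (np.int64(208), 13), (np.int64(206), 9), (np.int64(244), 9), (np.int64(236), 8), (np.int64(195), 8)]
w9 [(np.int64(236), 18), (np.int64(207), 16), (np.int64(235), 15), (np.int64(208), 14), (np.int64(206), 9), (np.int64(238), 8)]
[325. 320.  89.] [(0.02, [0.4777, -0.0167]), (0.056, [0.477, -0.0002]), (0.138, [0.4754, 0.0374])]
[322. 153.  54.] [(0.02, [0.4719, 0.0921]), (0.056, [0.472, 0.0934]), (0.138, [0.4723, 0.0962])]
[325.  46.  71.] [(0.02, [0.471, 0.1515]), (0.056, [0.4712, 0.1444]), (0.138, [0.4718, 0.1282])]
[193. 113.  50.] [(0.02, [0.3946, 0.1119]), (0.056, [0.4055, 0.1104]), (0.138, [0.4306, 0.1069])]
```

step_arm --increments '[{"delta_pos": [-0.1, -0.15, 2], "dr": [0, 0, 0], "fingers": 1}, {"delta_pos": [-0.1, -0.15, 5], "dr": [0, 0, 0], "fingers": 1}, {"delta_pos": [-0.1, -0.15, 7], "dr": [0, 0, 0], "fingers": 1}, {"delta_pos": [-0.1, -0.15, 8.1], "dr": [0, 0, 0], "fingers": 1}, {"delta_pos": [-0.1, -0.15, 8.3], "dr": [0, 0, 0], "fingers": 1}]'

```text
time: 24.35
tool_pos: [0.4742, 0.0336, 0.0364]
tool_rot: [-3.14, -0.0, 1.61]
contact_force: [-5.6, 0.3, 15.5]
opening: 0.0653
grip_force: 25.0
```

step_arm --increments '[{"delta_pos": [0, 0, 0.05], "dr": [0, 0, 0], "fingers": 1}, {"delta_pos": [0, 0, 0.1], "dr": [0, 0, 0], "fingers": 1}, {"delta_pos": [0, 0, 0.1], "dr": [0, 0, 0], "fingers": 1}, {"delta_pos": [0, 0, 0.1], "dr": [0, 0, 0], "fingers": 1}, {"delta_pos": [0, 0, 0.1], "dr": [0, 0, 0], "fingers": 1}]'

```text
time: 24.98
tool_pos: [0.4742, 0.0336, 0.0364]
tool_rot: [-3.141, -0.0, 1.61]
contact_force: [-4.6, 0.5, 10.4]
opening: 0.0657
grip_force: 25.0
```

step_arm --increments '[{"delta_pos": [0, 0, -0.15], "dr": [0, 0, 0], "fingers": 1}, {"delta_pos": [0.1, 0, -0.15], "dr": [0, 0, 0], "fingers": 1}, {"delta_pos": [0.2, 0, -0.15], "dr": [0, 0, 0], "fingers": 1}, {"delta_pos": [0.25, 0, -0.15], "dr": [0, 0, 0], "fingers": 1}, {"delta_pos": [0.3, 0, -0.15], "dr": [0, 0, 0], "fingers": 1}]'

```text
time: 25.6
tool_pos: [0.4744, 0.0365, 0.0366]
tool_rot: [-3.141, -0.0, 1.61]
contact_force: [-0.2, -0.2, -2.2]
opening: 0.0655
grip_force: 25.0
```

step_arm --increments '[{"delta_pos": [0.05, 0, 0.05], "dr": [0, 0, 0], "fingers": 1}, {"delta_pos": [0.1, 0, 0.05], "dr": [0, 0, 0], "fingers": 1}, {"delta_pos": [0.15, 0, 0.05], "dr": [0, 0, 0], "fingers": 1}, {"delta_pos": [0.2, 0, 0.05], "dr": [0, 0, 0], "fingers": 1}, {"delta_pos": [0.2, 0, 0.05], "dr": [0, 0, 0], "fingers": 1}]'

```text
time: 26.22
tool_pos: [0.4748, 0.0375, 0.0365]
tool_rot: [3.141, 0.001, 1.61]
contact_force: [-1.5, -7.6, 3.4]
opening: 0.0656
grip_force: 25.0
```

step_arm --increments '[{"delta_pos": [-0.1, 0, 0], "dr": [0, 0, 0], "fingers": 0}, {"delta_pos": [-0.1, 0, 0], "dr": [0, 0, 0], "fingers": -0.8}, {"delta_pos": [-0.1, 0, 0], "dr": [0, 0, 0], "fingers": -1}, {"delta_pos": [-0.1, 0, -4], "dr": [0, 0, 0], "fingers": -1}, {"delta_pos": [-0.1, 0, -9], "dr": [0, 0, 0], "fingers": -1}]'

```text
time: 26.85
tool_pos: [0.4735, 0.0378, 0.1262]
tool_rot: [-3.139, -0.001, 1.61]
contact_force: [0.8, 0.2, -0.0]
opening: 0.0912
grip_force: 0.0
```

step_arm --increments '[{"delta_pos": [-4, 0, -1], "dr": [0, 0, 0], "fingers": 0}, {"delta_pos": [-9, 0, -1], "dr": [0, 0, 0], "fingers": 1}, {"delta_pos": [-12, 0, -1], "dr": [0, 0, 0], "fingers": 1}, {"delta_pos": [-12, 0, -1], "dr": [0, 0, 0], "fingers": 1}, {"delta_pos": [-12, 0, -1], "dr": [0, 0, 0], "fingers": 1}]'

```text
time: 27.48
tool_pos: [0.4788, -0.0817, 0.1359]
tool_rot: [-3.141, -0.001, 1.609]
contact_force: [0.2, -0.2, -0.2]
opening: 0.0463
grip_force: 0.0
```

```bash
python3 - <<'E'
from h import *
go(.4777,-.08,.032,92.25);print(robot.observe()["opening"])
c=cam("wrist");im=viewer.read_camera("wrist")[:,:,::-1];cv2.imwrite("pics/w10.png",im)
for s in cv2.createLineSegmentDetector().detect(cv2.cvtColor(im,cv2.COLOR_BGR2GRAY))[0][:,0]:
    if abs(s[0]-s[2])>60 and s[1]<300 and abs(s[1]-s[3])<12 and 180<(s[0]+s[2])/2<460: print(np.round(s),np.round(onplane(c,((s[0]+s[2])/2,(s[1]+s[3])/2),.061),4))
cs=cv2.HoughCircles(cv2.medianBlur(cv2.cvtColor(im,cv2.COLOR_BGR2GRAY),5),cv2.HOUGH_GRADIENT,1.2,40,param1=120,param2=40,minRadius=35,maxRadius=110)
for q in cs[0][:8]: print(np.round(q),[(z,np.round(onplane(c,q[:2],z)[:2],4).tolist()) for z in(.02,.056)])
E
```

```text
at [ 0.4788 -0.0817  0.1359] [-1.7996e+02 -5.0000e-02  9.2220e+01] t 27.48 q6 -0.37
delta_pos [ 0.16 -0.09 10.39] dr [-0. -0. -0.]
0.04634208518467472
[306. 183. 368. 184.] [ 0.4834 -0.0399  0.061 ]
[382. 165. 262. 165.] [ 0.4747 -0.03    0.061 ]
[307. 155. 368. 158.] [ 0.4831 -0.0252  0.061 ]
[272. 192. 373. 192.] [ 0.4756 -0.0451  0.061 ]
[323.  35.  63.] [(0.02, [0.4726, 0.0442]), (0.056, [0.473, 0.0363])]
[319. 121.  63.] [(0.02, [0.4714, -0.0051]), (0.056, [0.472, -0.0065])]
[373. 344.  47.] [(0.02, [0.5159, -0.1585]), (0.056, [0.5106, -0.1397])]
```

step_arm --increments '[{"delta_pos": [0, 0, 0], "dr": [0, 0, 0], "fingers": 1}, {"delta_pos": [0, 0, 3], "dr": [0, 0, 0], "fingers": 1}, {"delta_pos": [0, 0, 7], "dr": [0, 0, 0], "fingers": 1}, {"delta_pos": [0, 0, 10.3], "dr": [0, 0, 0], "fingers": 1}, {"delta_pos": [0, 0, 10.3], "dr": [0, 0, 0], "fingers": 1}]'

```text
time: 28.15
tool_pos: [0.4775, -0.0812, 0.0315]
tool_rot: [-3.137, -0.002, 1.611]
contact_force: [-0.1, 0.4, 0.4]
opening: 0.0005
grip_force: 0.0
```

step_arm --increments '[{"delta_pos": [0.5, 0, 0], "dr": [0, 0, 0], "fingers": 1}, {"delta_pos": [1.0, 0, 0], "dr": [0, 0, 0], "fingers": 1}, {"delta_pos": [1.5, 0, 0], "dr": [0, 0, 0], "fingers": 1}, {"delta_pos": [2.0, 0, 0], "dr": [0, 0, 0], "fingers": 1}, {"delta_pos": [2.5, 0, 0], "dr": [0, 0, 0], "fingers": 1}]'

```text
time: 28.78
tool_pos: [0.4781, -0.0571, 0.0334]
tool_rot: [3.141, 0.0, 1.61]
contact_force: [-0.2, -0.1, -0.6]
opening: 0.0004
grip_force: 0.0
```

step_arm --increments '[{"delta_pos": [0.3, 0, 0], "dr": [0, 0, 0], "fingers": 1}, {"delta_pos": [0.7, 0, 0], "dr": [0, 0, 0], "fingers": 1}, {"delta_pos": [1.1, 0, 0], "dr": [0, 0, 0], "fingers": 1}, {"delta_pos": [1.5, 0, 0], "dr": [0, 0, 0], "fingers": 1}, {"delta_pos": [1.8, 0, 0], "dr": [0, 0, 0], "fingers": 1}]'

```text
time: 29.4
tool_pos: [0.4774, -0.0393, 0.0332]
tool_rot: [3.142, 0.0, 1.61]
contact_force: [-1.3, -2.8, 1.8]
opening: 0.0003
grip_force: 1.1
```

step_arm --increments '[{"delta_pos": [0.3, 0, 0], "dr": [0, 0, 0], "fingers": 1}, {"delta_pos": [0.6, 0, 0], "dr": [0, 0, 0], "fingers": 1}, {"delta_pos": [0.9, 0, 0], "dr": [0, 0, 0], "fingers": 1}, {"delta_pos": [1.2, 0, 0], "dr": [0, 0, 0], "fingers": 1}, {"delta_pos": [1.5, 0, 0], "dr": [0, 0, 0], "fingers": 1}]'

```text
time: 30.02
tool_pos: [0.4768, -0.0243, 0.0332]
tool_rot: [3.142, -0.0, 1.61]
contact_force: [0.0, -1.8, 0.4]
opening: 0.0005
grip_force: 1.1
```

```bash
python3 - <<'E'
from h import *
o=robot.observe();print(o["tool_pos"],o["contact_force"])
c=cam("wrist");im=viewer.read_camera("wrist")[:,:,::-1];cv2.imwrite("pics/w11.png",im)
for s in cv2.createLineSegmentDetector().detect(cv2.cvtColor(im,cv2.COLOR_BGR2GRAY))[0][:,0]:
    if abs(s[0]-s[2])>60 and s[1]<300 and abs(s[1]-s[3])<12 and 180<(s[0]+s[2])/2<460: print(np.round(s),np.round(onplane(c,((s[0]+s[2])/2,(s[1]+s[3])/2),.061),4))
cs=cv2.HoughCircles(cv2.medianBlur(cv2.cvtColor(im,cv2.COLOR_BGR2GRAY),5),cv2.HOUGH_GRADIENT,1.2,40,param1=120,param2=40,minRadius=35,maxRadius=130)
for q in cs[0][:8]: print(np.round(q),[(z,np.round(onplane(c,q[:2],z)[:2],4).tolist()) for z in(.02,.056)])
E
```

```text
[ 0.47679897 -0.02429518  0.03321985] [ 0.02406461 -1.79214646  0.4016283 ]
[337. 278. 461. 278.] [ 0.4997 -0.002   0.061 ]
[187. 278. 312. 278.] [ 0.4506 -0.0039  0.061 ]
[327. 145. 104.] [(0.02, [0.4747, 0.0392]), (0.056, [0.4744, 0.0397])]
[229. 355.  83.] [(0.02, [0.4337, -0.0555]), (0.056, [0.4421, -0.035])]
[325.   2.  55.] [(0.02, [0.4717, 0.0904]), (0.056, [0.4721, 0.0801])]
[400. 325.  91.] [(0.02, [0.5105, -0.0376]), (0.056, [0.5027, -0.0209])]
```

step_arm --increments '[{"delta_pos": [0.2, 0, 0], "dr": [0, 0, 0], "fingers": 1}, {"delta_pos": [0.35, 0, 0], "dr": [0, 0, 0], "fingers": 1}, {"delta_pos": [0.5, 0, 0], "dr": [0, 0, 0], "fingers": 1}, {"delta_pos": [0.6, 0, 0], "dr": [0, 0, 0], "fingers": 1}, {"delta_pos": [0.7, 0, 0], "dr": [0, 0, 0], "fingers": 1}]'

```text
time: 30.7
tool_pos: [0.4766, -0.0178, 0.0332]
tool_rot: [3.141, 0.001, 1.61]
contact_force: [-1.4, -7.7, 0.3]
opening: 0.0002
grip_force: 3.8
```

step_arm --increments '[{"delta_pos": [0.03, 0, 0], "dr": [0, 0, 0], "fingers": 1}, {"delta_pos": [0.06, 0, 0], "dr": [0, 0, 0], "fingers": 1}, {"delta_pos": [0.1, 0, 0], "dr": [0, 0, 0], "fingers": 1}, {"delta_pos": [0.1, 0, 0], "dr": [0, 0, 0], "fingers": 1}, {"delta_pos": [0.1, 0, 0], "dr": [0, 0, 0], "fingers": 1}]'

```text
time: 31.32
tool_pos: [0.4765, -0.0177, 0.0332]
tool_rot: [3.142, 0.002, 1.61]
contact_force: [-0.0, -9.5, 0.8]
opening: 0.0005
grip_force: 4.7
```

step_arm --increments '[{"delta_pos": [0.05, 0, 0], "dr": [0, 0, 0], "fingers": 1}, {"delta_pos": [0.1, 0, 0], "dr": [0, 0, 0], "fingers": 1}, {"delta_pos": [0.15, 0, 0], "dr": [0, 0, 0], "fingers": 1}, {"delta_pos": [0.2, 0, 0], "dr": [0, 0, 0], "fingers": 1}, {"delta_pos": [0.2, 0, 0], "dr": [0, 0, 0], "fingers": 1}]'

```text
time: 31.95
tool_pos: [0.4766, -0.0173, 0.0333]
tool_rot: [3.142, 0.004, 1.611]
contact_force: [-1.7, -18.7, -1.1]
opening: 0.0004
grip_force: 9.3
```

step_arm --increments '[{"delta_pos": [-0.5, 0, 0], "dr": [0, 0, 0], "fingers": 1}, {"delta_pos": [-1.5, 0, 0], "dr": [0, 0, 0], "fingers": 1}, {"delta_pos": [-3, 0, 0], "dr": [0, 0, 0], "fingers": 1}, {"delta_pos": [-4, 0, -4], "dr": [0, 0, 0], "fingers": 1}, {"delta_pos": [-4, 0, -10], "dr": [0, 0, 0], "fingers": 1}]'

```text
time: 32.58
tool_pos: [0.4769, -0.0555, 0.1331]
tool_rot: [-3.138, -0.001, 1.608]
contact_force: [1.0, -0.9, -0.8]
opening: 0.0005
grip_force: 0.0
```

step_arm --increments '[{"delta_pos": [3, 0, -6], "dr": [0, 0, 0], "fingers": 1}, {"delta_pos": [6, 0, -12], "dr": [0, 0, 0], "fingers": 1}, {"delta_pos": [10, 0, -14], "dr": [0, 0, 0], "fingers": 1}, {"delta_pos": [10, 0, -14], "dr": [0, 0, 0], "fingers": 1}, {"delta_pos": [10, 0, -14], "dr": [0, 0, 0], "fingers": 1}]'

```text
time: 33.2
tool_pos: [0.4737, 0.0448, 0.2725]
tool_rot: [-3.14, 0.0, 1.61]
contact_force: [0.5, -0.5, 0.6]
opening: 0.0004
grip_force: 0.0
```

```bash
python3 - <<'E'
from h import *
c=cam("wrist");im=viewer.read_camera("wrist")[:,:,::-1];cv2.imwrite("pics/w12.png",im)
o=robot.observe();print(o["tool_pos"],o["time"])
g=cv2.cvtColor(im,cv2.COLOR_BGR2GRAY)
for r0,r1,z in((10,20,.056),(20,45,.02)):
  cs=cv2.HoughCircles(cv2.medianBlur(g,3),cv2.HOUGH_GRADIENT,1,20,param1=120,param2=22,minRadius=20,maxRadius=45) if z==.02 else None
  if cs is None: continue
  for q in cs[0][:14]: print(np.round(q,1),[(z,np.round(onplane(c,q[:2],z)[:2],4).tolist()) for z in(.02,.056)])
for s in cv2.createLineSegmentDetector().detect(g)[0][:,0]:
    if abs(s[0]-s[2])>35 and s[1]<300 and abs(s[1]-s[3])<12 and 180<(s[0]+s[2])/2<460: print(np.round(s),np.round(onplane(c,((s[0]+s[2])/2,(s[1]+s[3])/2),.061),4))
E
```

```text
[0.47360197 0.04453363 0.27209925] 33.25
[325.5 218.5  35.4] [(0.02, [0.4744, 0.0326]), (0.056, [0.4741, 0.0395])]
[324.5  99.5  37.7] [(0.02, [0.469, 0.1457]), (0.056, [0.4691, 0.1426])]
[322.5  37.5  37.8] [(0.02, [0.4651, 0.1987]), (0.056, [0.4656, 0.191])]
[324.5 158.5  34.4] [(0.02, [0.4711, 0.0915]), (0.056, [0.4711, 0.0932])]
[254.5 233.5  44.4] [(0.02, [0.4032, 0.0144]), (0.056, [0.4091, 0.0228])]
[211. 278. 312. 278.] [ 0.4162 -0.0185  0.061 ]
[337. 278. 377. 278.] [ 0.5056 -0.0149  0.061 ]
[361. 256. 283. 256.] [0.4721 0.0051 0.061 ]
[287. 267. 361. 267.] [ 0.4742 -0.0053  0.061 ]
```

```bash
python3 -c "
from h import *
print(robot.hand_in())"
```

```text
the job is handed in; nothing more can be done
None
```

I packed the three loose hubs into one row with the standing one, alternating up, down, up, down, pushed the stop tight against them, and handed the job in at about 33 s. The row took 18.7 N on the final push without moving, and the last wrist picture placed the parts and stop where a tight row puts them, to within about 3 mm. I judged level standing from contact heights and that picture, and did not check the bystander items again.

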